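# Switch the food processor off and show its knife to the phone

## Robot

A 6-joint arm with a two-finger parallel gripper is mounted at the origin on a cart in front of the work surface, level with it; the furniture and walls round the work are solid. World frame = base frame: x ahead of the robot, y to its left, z up, the work surface at z = 0. Lengths are in m, angles in rad, forces in N, time in s.
With the tool pointing down it reaches from about 0.3 to 0.775 m from the base axis. Payload 14.6 kg.
Tool frame: the origin (TCP) lies at the very end of the fingers, on their centre line; the grasp point (between the pads) lies 19 mm behind it; z points along the fingers, y is the line along which they close (so a half turn about z gives the same grasp; the last joint's range is limited). The gripper opens to 94 mm and grips with 3 to 60 N. Pads are 16 mm wide; open, the fingers measure 119 mm over their backs; the gripper's body (75 mm by 177 mm) begins 78 mm behind the grasp point.
Start: joints at [-1.25, 0.3, 1.521, -0, 1.321, -0.067], TCP at [0.208, -0.509, 0.205] pointing down, gripper open.
Joint ranges: [-3.03, 3.03], [-0.79, 2.21], [0.23, 2.52], [-1.04, 4.18], [0, 3.07], [-2.55, 2.55]. Speed limits (rad/s): [2.22, 2.22, 2.57, 3.14, 3.14, 3.14].

## Interface

Orientations are given as [roll, pitch, yaw] about the fixed x, y, z axes, in that order (R = Rz(yaw) Ry(pitch) Rx(roll)).
In Python, from station import ctrl gives the robot as it stands.
- The arm moves only by the tool move_arm, never from a script. Its argument "increments" is a list of rows, each a list of 7 numbers: the opening, from 0 (shut) to 1 (fully open), then the shift along the tool's x, y, z in units of 50 mm (1.0 is 50 mm), then the turn, a rotation vector about the tool's x, y, z in rad. In form: [[claw, tx, ty, tz, rx, ry, rz], ...]. A call has 1 to 20 rows; each row shifts and turns the commanded pose from where the row before left it, along the tool's axes as they then stand; what a row does not reach is not made up. A row lasts 1/10 s, in which the tool goes at most 50 mm and 8.59 degrees, less where a joint would pass 70% of its speed; a pose out of reach is approached as far as the arm can. A call is refused whole if a number of a shift passes 1 or a number of a turn 0.15, either way. A call with a gripper value outside its range is refused whole. The fingers move at their own pace and stop on an object; "force" is the grip in N (left out, the last holds). Time passes only in rows, so rows that do not move let the fingers close. It gives the time, the measured TCP pose, the force, the opening and the grip force at its end, in the units of the state.
- ctrl.get_obs(): the state, without advancing time (a new reading comes with each control period).
- ctrl.camera(name): name is "side" or "top" or "wrist"; returns a dict with "color" (384x512x3 uint8, blue, green, red), "K" (3x3 intrinsics, pixels), "pose" (4x4, takes a point from camera to world coordinates); the wrist camera has in their place "tool_from_camera" (4x4, takes a point from camera to tool coordinates, whose origin is the TCP and whose axes are the flange's). Camera axes: x right, y down, z forward; pixel columns grow to the right and rows downward; lengths in m; the calibration is good to about 2 mm. A picture is of the moment at which its call begins: read the wrist's pose just before it. There is no depth.
- ctrl.hand_in(): hands the job in; it is judged then, once.
Trained networks look in a picture, given as the dict that the camera call returned (one of the last four; its "shot" number tells which), for a name from the list of things; names that differ only in an ending like _2 or _b are one class to them, and where a whole thing is asked for, a point or a joint stands for the part that bears it (a point fixed in the world has none). Each returns a list of dicts, best first, with "conf" (0 to 1); they miss things now and then, are a little off and sometimes report something else, mostly with a low value. They report only what shows in the picture. A call takes as long as a camera call.
- ctrl.cut_out(name, picture): "mask" (384x512 bool, what is visible of it) and "centre" ([row, column] in pixels, amid what is visible of it).
The state is a dict: "time_s": time; "qpos": joint angles; "joint_vel": joint speeds; "tau": joint torques, N m; "ee_pos": TCP position; "eef_rot": TCP orientation; "force": force on the tool from outside, world axes, zero at the start; "moment": the same for the moment, N m; "grip_width": finger opening in m; "grip_force": force on a finger pad.
Only numpy, scipy, OpenCV 4.12 (cv2) and the standard library are available. Lean on these libraries where they do the work, as an engineer would, in place of code of your own. Each camera call takes 0.05 s, during which the arm holds its last target. There are 200 camera calls.

## Task

The food processor's lid is off but its switch was left on: first flip the toggle over to off, then lift the knife out of the bowl by its finger tab and hold it up for the service technician who is watching through the phone's front lens. Present it with its underside square to the phone, centred 15 cm straight in front of the lens, the two wings level left and right in the picture, and finish while still holding it there, still. Keep the fingers off the steel wings, do not touch the phone, and leave everything else where it is.

Things in the scene. Friction and masses are not known exactly. Their poses are not given: they have to be found in the camera images.
- processor: food processor, fixed: white base 226 x 168 x 62 mm, clear bowl (outer radius 69 mm) on top, axis at x = +25 mm; bowl floor at z = 75, rim at 130, 12 mm steel spindle up to 112 mm; bowl handle out to y = -100 mm, below the rim. Toggle at x = -85 mm on the front deck. Origin: underside centre; x from front (toggle) to back (bowl), y to the machine's left
- switch (a joint): toggle, rad: +0.45 is on (leaning to the machine's left, +y), -0.45 off (leaning right, -y). Over-centre spring: past upright (0) it snaps to the nearer end; about 4 N at the tip move it. Pivot along the processor's x through x = -85, y = 0, z = 66 mm of its frame; black paddle 20 (along x) x 9 x 30 mm, 18 to 48 mm from the pivot
- switch_tip (a point): free end of the toggle's paddle, 48 mm from its pivot
- knife: the S-shaped knife, loose, about 0.12 kg, 98 mm tall: grey hub 38 mm wide at the foot, standing on the bowl floor over the spindle (loose 16 mm bore, 50 mm deep, lifts straight up). Origin: underside centre; z up the hub. Flat finger tab on top, 62 to 98 mm above the origin, 18 mm thick along x, 30 mm wide along y: grip it across x. Wings lie along x
- knife_wings: the two thin steel wings of the knife, one to +x 10 mm and one to -x 27 mm above the underside, reaching 56 mm out from the axis; same origin and axes as the knife. Do not touch with the fingers
- phone: smartphone 150 x 72 x 8 mm, fixed, reclining in an aluminium desk stand 40 degrees up from level, screen towards the robot. Origin: middle of its lower edge, on its back; x runs up along the phone to the edge with the front lens, y across it (level), z square out of the screen: the lens's viewing direction, 50 degrees upward
- lens (a point): front lens of the phone, in the middle near its upper edge
- view_point (a point): point 150 mm in front of the lens along the phone's z, about 240 mm above the worktop: the centre of the knife's underside belongs here, knife z along phone z (underside to the lens, tab away), knife x level along phone y, either way round
- lid: the processor's clear lid lying on the worktop, disc 138 mm across with a feed chute up to 85 mm tall, loose bystander; origin: underside centre
- tomato: tomato on the chopping board, 70 mm, loose bystander
- garlic: garlic bulb on the chopping board, 60 mm, loose bystander
- lemon: lemon on the chopping board, 70 x 51 x 50 mm, loose bystander
- bowl_tomatoes: small white bowl heaped with tomatoes, 107 mm wide, 68 mm tall, loose bystander on the worktop
- timer: round wind-up kitchen timer, 69 mm wide, 68 mm tall, loose bystander on the worktop right of the chopping board

How it is judged:
By the outcome, as a careful person would: the job done as asked, in the order asked, and still so for the second after the job is handed in, while the arm keeps its last pose, push and grip.
It also fails if it takes over 45 s, if anything falls off the work surface, if the arm or the gripper's body presses on something with over 40 N, if the wrist force passes 120 N, or if a joint passes its speed limit or range.

## Working session

There is one attempt and no reset: what is moved stays moved. The work goes in short steps, Python scripts to look and compute and a tool call to move; the robot and the scene stay as the last step left them, time stands still between calls to the robot, and variables do not carry over. Pictures are saved under pics/ and viewed, at most 10 in all, crops included, and the job is handed in when it is done.

Besides the shell and the picture viewer there is one more tool, called after "Emit:" as name([rows], argument=value, ...), one row to a line, values as JSON. move_arm: Moves the arm, as the interface text tells. Its arguments: {"type":"object","properties":{"increments":{"type":"array","items":{"type":"array","items":{"type":"number"}}},"force":{"type":"number"}},"required":["increments"]}

```bash
mkdir -p pics; ls; cat > h.py <<'E'
import numpy as np, cv2
from station import ctrl
from scipy.spatial.transform import Rotation as R
def toolT(o=None):
    o=o or ctrl.get_obs(); T=np.eye(4); T[:3,:3]=R.from_euler('xyz',o['eef_rot']).as_matrix(); T[:3,3]=o['ee_pos']; return T
def shot(n):
    T=toolT(); c=ctrl.camera(n)
    c['P']=T@c['tool_from_camera'] if n=='wrist' else c['pose']
    return c
def ray(c,rc):
    d=np.linalg.inv(c['K'])@[rc[1],rc[0],1]; return c['P'][:3,3],c['P'][:3,:3]@d
def onz(c,rc,z):
    o,d=ray(c,rc); return o+d*(z-o[2])/d[2]
def proj(c,p):
    q=np.linalg.inv(c['P'])@np.r_[p,1]; u=c['K']@q[:3]; return u[:2]/u[2]
E
python3 - <<'E'
from h import *
print(ctrl.get_obs())
for n in ['top','side']:
    c=shot(n); cv2.imwrite(f'pics/{n}1.png',c['color']); print(n,np.round(c['P'],3).tolist(),np.round(c['K'],1).tolist())
    for k in ['processor','switch','switch_tip','knife','knife_wings','phone','lens','lid','timer','tomato','bowl_tomatoes']:
        r=ctrl.cut_out(k,c)
        for x in r[:2]: print(k,round(x['conf'],2),np.round(x['centre'],1),x['mask'].sum(), np.round(onz(c,x['centre'],0.06),3))
E
```

```text
pics
{'time_s': 0.0, 'qpos': array([-1.24957425e+00,  3.00472683e-01,  1.52158229e+00,  3.13698196e-05,
        1.32068675e+00, -6.65931713e-02]), 'joint_vel': array([ 0.00059157,  0.00039308, -0.00137108, -0.00181701, -0.00031683,
       -0.00019123]), 'tau': array([ 4.41848943e-04, -5.31808448e+01, -3.52735376e+01,  7.08719459e-02,
        2.44613987e-02, -8.55178951e-05]), 'ee_pos': array([ 0.207918  , -0.50890533,  0.20488495]), 'eef_rot': array([-3.14044815e+00, -1.06781308e-04,  3.87807402e-01]), 'force': array([-0.31836121, -0.15661501, -0.64977337]), 'moment': array([0.02013401, 0.00658098, 0.00940802]), 'grip_force': 0.0, 'grip_width': 0.09413133725524382}
top [[-0.019, -0.998, 0.057, 0.453], [-1.0, 0.018, -0.013, 0.018], [0.012, -0.057, -0.998, 1.365], [0.0, 0.0, 0.0, 1.0]] [[379.9, 0.0, 254.1], [0.0, 379.9, 192.1], [0.0, 0.0, 1.0]]
processor 0.84 [206.1 190.3] 3021 [0.484 0.22  0.06 ]
switch_tip 0.54 [222.5 169. ] 52 [0.429 0.293 0.06 ]
knife 0.66 [197.8 184.9] 273 [0.513 0.238 0.06 ]
phone 0.82 [160.4 360.5] 447 [ 0.631 -0.371  0.06 ]
lens 0.67 [158.5 362.7] 436 [ 0.638 -
[... 233 characters left out ...]
62.4 266.7] 495 [ 0.63  -0.045  0.06 ]
bowl_tomatoes 0.62 [157.5 362. ] 438 [ 0.641 -0.376  0.06 ]
side [[-1.0, -0.012, 0.013, 0.534], [-0.018, 0.615, -0.788, 1.025], [0.001, -0.788, -0.615, 0.964], [0.0, 0.0, 0.0, 1.0]] [[347.8, 0.0, 257.8], [0.0, 347.8, 187.8], [0.0, 0.0, 1.0]]
processor 0.76 [260.1 273.6] 3172 [0.494 0.258 0.06 ]
knife 0.67 [241.3 266.8] 321 [0.517 0.173 0.06 ]
knife_wings 0.53 [249.7 270.3] 74 [0.505 0.212 0.06 ]
lid 0.84 [331.7 292.2] 1695 [0.448 0.51  0.06 ]
lid 0.19 [197.3 280.5] 206 [ 0.46  -0.072  0.06 ]
timer 0.58 [156.  273.2] 168 [ 0.485 -0.382  0.06 ]
tomato 0.74 [196.6 281. ] 185 [ 0.458 -0.077  0.06 ]
bowl_tomatoes 0.45 [203.5 240. ] 189 [ 0.623 -0.03   0.06 ]
```

```bash
python3 - <<'E'
import cv2
a=cv2.imread('pics/top1.png');
b=cv2.imread('pics/side1.png')
x=cv2.resize(a[140:270,80:410],None,fx=2.4,fy=2.4,interpolation=cv2.INTER_CUBIC)
cv2.imwrite('pics/t.png',x)
cv2.imwrite('pics/s.png',cv2.resize(b[100:380,130:420],None,fx=2.1,fy=2.1,interpolation=cv2.INTER_CUBIC))
E
```

```text
(no output)
```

View pics/t.png

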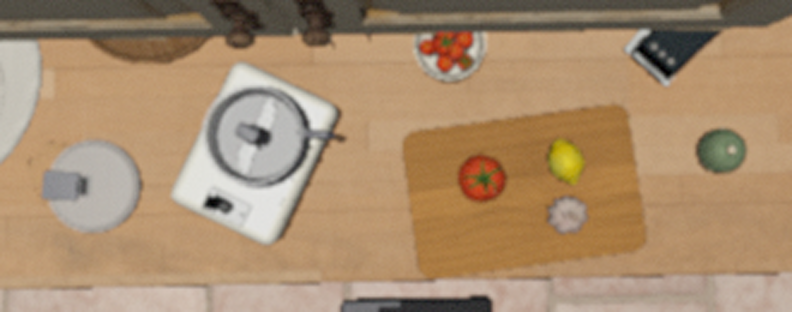

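View pics/s.png

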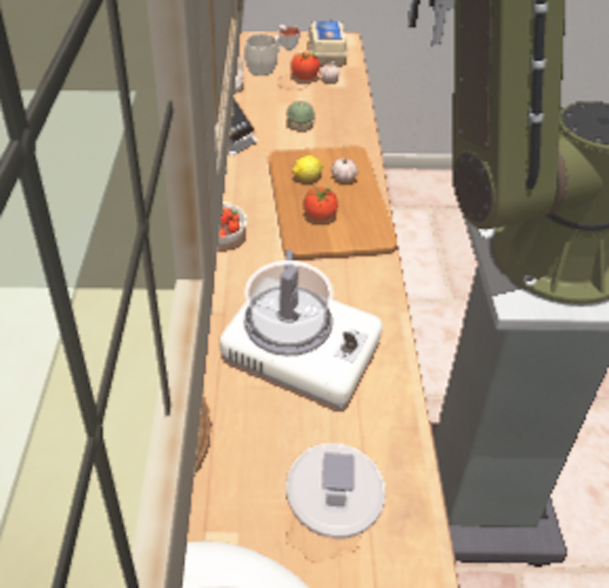

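Top view: processor with the bowl at crop (258,135) and toggle at (218,205), giving a yaw of about -30°. The knife wings run roughly along processor x, and the phone is at crop (670,55), facing the robot. The side view agrees. Next I'll see what the wrist camera shows from the start pose.

```bash
python3 - <<'E'
from h import *
c=shot('wrist'); cv2.imwrite('pics/w1.png',c['color']); print(np.round(c['tool_from_camera'],3).tolist(),np.round(c['K'],1).tolist())
for k in ['phone','lens','timer']:
    for x in ctrl.cut_out(k,c)[:2]: print(k,x['conf'],x['centre'],x['mask'].sum())
print(np.round(c['P'],3).tolist())
for p in [(0.71,-0.44,.11),(.60,-.35,0)]: print(proj(c,p))
E
```

```text
[[0.001, -0.968, -0.249, 0.072], [1.0, 0.001, 0.001, -0.0], [-0.001, -0.249, 0.968, -0.178], [0.0, 0.0, 0.0, 1.0]] [[266.6, 0.0, 259.0], [0.0, 266.6, 188.5], [0.0, 0.0, 1.0]]
[[0.379, -0.896, -0.23, 0.274], [-0.925, -0.367, -0.096, -0.482], [0.001, 0.249, -0.968, 0.384], [0.0, 0.0, 0.0, 1.0]]
[ 468.26561629 -598.21598859]
[ 259.95815061 -220.9082189 ]
```

```bash
cat >> h.py <<'E'
def Rt(x,z):
    "rotation with tool z along z and x near x"
    z=np.array(z,float); z/=np.linalg.norm(z); y=np.cross(z,x); y/=np.linalg.norm(y)
    return np.c_[np.cross(y,z),y,z]
def plan(p,Rm,T=None,n=None):
    "n equal rows (constant tool twist) from current pose T to p,Rm; prints the row"
    T=toolT() if T is None else T
    rv=R.from_matrix(T[:3,:3].T@Rm).as_rotvec(); d=np.array(p)-T[:3,3]
    if n is None: n=int(max(np.ceil(np.linalg.norm(d)/.04),np.ceil(np.linalg.norm(rv)/.14),1))
    r=rv/n; Rs=[T[:3,:3]@R.from_rotvec(r*k).as_matrix() for k in range(n)]
    t=np.linalg.solve(sum(Rs),d)/.05
    path=T[:3,3]+np.cumsum([Q@t*.05 for Q in Rs],0)
    print(n,'rows',np.round(t,3),np.round(r,4),'z range',path[:,2].min().round(3),path[:,2].max().round(3),'mid',path[n//2].round(3))
    E=np.eye(4);E[:3,:3]=Rm;E[:3,3]=p;return E
def fwd(yaw,tilt):
    f=np.array([np.cos(yaw),np.sin(yaw),0]); return Rt(f,f*np.sin(tilt)-np.array([0,0,np.cos(tilt)]))
E
python3 -c "
from h import *
plan([.52,-.28,.27],fwd(-.7,.9))"
```

```text
10 rows [ 0.642 -0.516  0.08 ] [-0.0488  0.0807  0.101 ] z range 0.198 0.27 mid [ 0.376 -0.333  0.211]
```

Emit:
move_arm([
  [1, 0.642, -0.516, 0.08, -0.049, 0.081, 0.101],
  [1, 0.642, -0.516, 0.08, -0.049, 0.081, 0.101],
  [1, 0.642, -0.516, 0.08, -0.049, 0.081, 0.101],
  [1, 0.642, -0.516, 0.08, -0.049, 0.081, 0.101],
  [1, 0.642, -0.516, 0.08, -0.049, 0.081, 0.101],
  [1, 0.642, -0.516, 0.08, -0.049, 0.081, 0.101],
  [1, 0.642, -0.516, 0.08, -0.049, 0.081, 0.101],
  [1, 0.642, -0.516, 0.08, -0.049, 0.081, 0.101],
  [1, 0.642, -0.516, 0.08, -0.049, 0.081, 0.101],
  [1, 0.642, -0.516, 0.08, -0.049, 0.081, 0.101],
  [1, 0, 0, 0, 0, 0, 0],
  [1, 0, 0, 0, 0, 0, 0],
  [1, 0, 0, 0, 0, 0, 0],
])

```text
time_s: 2.7
ee_pos: [0.4682, -0.2978, 0.2424]
eef_rot: [3.038, -0.771, -0.504]
force: [-0.7, -0.0, -0.6]
grip_width: 0.0939
grip_force: 0.0
```

```bash
python3 - <<'E'
from h import *
o=ctrl.get_obs(); print(o['ee_pos'],o['eef_rot'],o['qpos'],o['joint_vel'],o['time_s'])
c=shot('wrist'); cv2.imwrite('pics/w2.png',c['color'])
for k in ['phone','lens']:
    for x in ctrl.cut_out(k,c)[:2]:
        print(k,x['conf'],x['centre'],x['mask'].sum())
        if k=='phone':
            q=cv2.minAreaRect(np.argwhere(x['mask'])[:,::-1].astype(np.float32)); print(cv2.boxPoints(q))
np.savez('w2.npz',P=c['P'],K=c['K'],mask=ctrl.cut_out('phone',c)[0]['mask'])
E
```

```text
[ 0.46818748 -0.29781814  0.24242386] [ 3.03810606 -0.77078826 -0.50425891] [-0.6223106  -0.07918193  2.04143329 -0.05338601  0.40379874  1.53528729] [-0.0049369  -0.00097048 -0.00090345 -0.01251382 -0.00306128  0.02595711] 2.7
phone 0.7 [141.8, 233.2] 4230
[[201.78638  185.23903 ]
 [217.93533   91.575066]
 [263.6455    99.45613 ]
 [247.49655  193.12009 ]]
lens 0.7 [140.2, 230.9] 4187
```

View pics/w2.png

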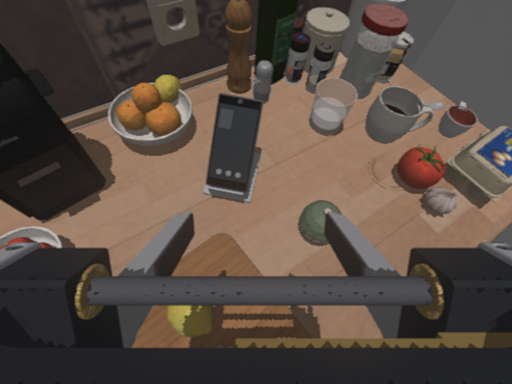

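The phone stands in the middle of the wrist picture, lens edge up at about (240,98) and lower edge at about (228,188). I'll zoom in for the corners.

```bash
python3 - <<'E'
import cv2
a=cv2.imread('pics/w2.png')[85:205,190:280]
cv2.imwrite('pics/w2z.png',cv2.resize(a,None,fx=5,fy=5,interpolation=cv2.INTER_CUBIC))
E
```

```text
(no output)
```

View pics/w2z.png

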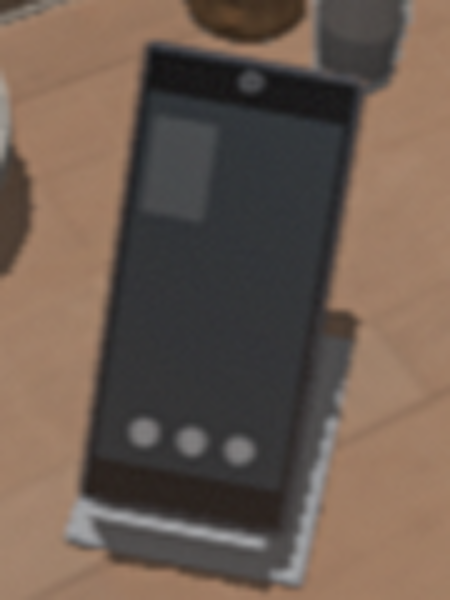

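```bash
cat > phone.py <<'E'
from h import *
from scipy.optimize import least_squares
def Rphone(yaw,tilt=np.radians(40)):
    f=np.array([np.cos(yaw),np.sin(yaw),0]); x=f*np.cos(tilt)+[0,0,np.sin(tilt)]
    z=-f*np.sin(tilt)+np.array([0,0,np.cos(tilt)]); return np.c_[x,np.cross(z,x),z]
# phone y is to the left looking from robot
obj=np.array([[.15,.036,.008],[.15,-.036,.008],[0,-.036,.008],[0,.036,.008]])
def fit(views,free_tilt=False):
    def f(v):
        Rm=Rphone(v[3],v[4] if free_tilt else np.radians(40)); r=[]
        for c,px in views:
            for o,u in zip(obj,px): r+=list(proj(c,Rm@o+v[:3])-u)
        return r
    s=least_squares(f,[.63,-.37,.03,-.7,.7],loss='soft_l1'); return s
def report(s):
    v=s.x; Rm=Rphone(v[3]); L=Rm@[.14,0,.008]+v[:3]; print(v.round(4),'res',np.round(s.fun,1),'lens',L.round(4),'view',(L+.15*Rm[:,2]).round(4))
E
python3 - <<'E'
from phone import *
d=np.load('w2.npz'); c={'P':d['P'],'K':d['K']}
crop=lambda a:(np.array(a)+.5)/5-.5+[190,85]
px=crop([(150,45),(360,86),(280,533),(83,497)])
s=fit([(c,px)]); report(s); s2=fit([(c,px)],True); report(s2)
Rm=Rphone(s.x[3]); print(crop((251,81)))
o,dr=ray(c,crop((251,81))[::-1])
n=Rm[:,2]; p0=s.x[:3]+.008*n; X=o+dr*((p0-o)@n)/(dr@n); print('lens in phone',Rm.T@(X-s.x[:3]))
E
```

```text
[ 0.6256 -0.3531  0.0131 -0.7505  0.7   ] res [-0.7  0.4  0.7  0.1  0.8 -0.  -0.7 -0.6] lens [ 0.7002 -0.4227  0.1092] view [ 0.6297 -0.357   0.2241]
[ 0.6257 -0.3532  0.0129 -0.751   0.7013] res [-0.7  0.4  0.7  0.2  0.7 -0.  -0.7 -0.6] lens [ 0.7003 -0.4228  0.1091] view [ 0.6298 -0.357   0.224 ]
[239.8 100.8]
lens in phone [0.14543564 0.00044915 0.008     ]
```

```bash
python3 - <<'E'
from h import *
d=np.load('w2.npz'); c={'P':d['P'],'K':d['K']}
for p in [(50,240),(100,190),(28,50),(20,245)]: print(p,onz(c,p[::-1],0.).round(3))
plan([.47,-.13,.25],fwd(-1.05,.85))
E
```

```text
(50, 240) [ 0.687 -0.075  0.   ]
(100, 190) [ 0.737 -0.166  0.   ]
(28, 50) [ 1.191 -0.14   0.   ]
(20, 245) [ 0.701 -0.037  0.   ]
5 rows [-0.284 -0.49  -0.373] [-0.0586  0.0114  0.0754] z range 0.244 0.25 mid [ 0.46  -0.197  0.247]
```

Emit:
move_arm([
  [1, -0.284, -0.49, -0.373, -0.059, 0.011, 0.075],
  [1, -0.284, -0.49, -0.373, -0.059, 0.011, 0.075],
  [1, -0.284, -0.49, -0.373, -0.059, 0.011, 0.075],
  [1, -0.284, -0.49, -0.373, -0.059, 0.011, 0.075],
  [1, -0.284, -0.49, -0.373, -0.059, 0.011, 0.075],
  [1, 0, 0, 0, 0, 0, 0],
  [1, 0, 0, 0, 0, 0, 0],
  [1, 0, 0, 0, 0, 0, 0],
])

```text
time_s: 3.7
ee_pos: [0.455, -0.2023, 0.2539]
eef_rot: [3.096, -0.767, -0.815]
force: [0.3, -0.0, -0.2]
grip_width: 0.0942
grip_force: 0.0
```

```bash
python3 - <<'E'
from h import *
c=shot('wrist'); cv2.imwrite('pics/w3.png',c['color'])
np.savez('w3.npz',P=c['P'],K=c['K'])
x=ctrl.cut_out('phone',c)[0]; r,k=map(int,x['centre']); print(r,k,x['conf'],ctrl.get_obs()['time_s'])
r0,c0=max(r-60,0),max(k-60,0); print(r0,c0)
cv2.imwrite('pics/w3z.png',cv2.resize(c['color'][r0:r0+120,c0:c0+120],None,fx=5,fy=5,interpolation=cv2.INTER_CUBIC))
E
```

```text
115 239 0.65 3.8
55 179
```

View pics/w3z.png

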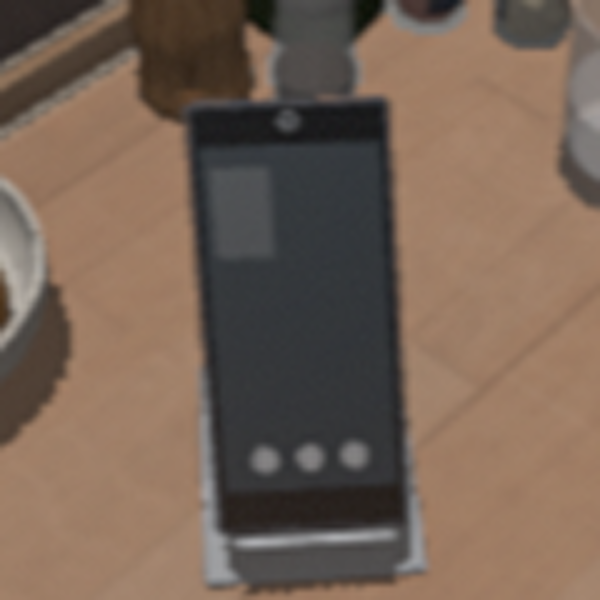

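```bash
python3 - <<'E'
from phone import *
d=np.load('w2.npz'); c={'P':d['P'],'K':d['K']}
d=np.load('w3.npz'); c3={'P':d['P'],'K':d['K']}
crop=lambda a,o:(np.array(a)+.5)/5-.5+o
px=crop([(150,45),(360,86),(280,533),(83,497)],[190,85])
px3=crop([(188,100),(388,98),(406,530),(218,533)],[179,55])
report(fit([(c3,px3)])); s=fit([(c,px),(c3,px3)]);report(s); report(fit([(c,px),(c3,px3)],True))
# lens triangulation
A=[];b=[]
for cc,u in [(c,crop((251,81),[190,85])),(c3,crop((288,121),[179,55]))]:
    o,dr=ray(cc,u[::-1]); dr/=np.linalg.norm(dr); M=np.eye(3)-np.outer(dr,dr); A.append(M); b.append(M@o)
X=np.linalg.lstsq(np.vstack(A),np.hstack(b),rcond=None)[0]; print('lens tri',X, Rphone(s.x[3]).T@(X-s.x[:3]))
print(ctrl.get_obs()['qpos'])
T=np.array([.513,.238]) 
E
```

```text
[ 0.621  -0.3504  0.0211 -0.7694  0.7   ] res [-0.4  0.5  0.9 -0.   0.4 -0.9 -0.9  0.2] lens [ 0.6943 -0.4214  0.1172] view [ 0.6251 -0.3543  0.2321]
[ 0.6223 -0.3517  0.018  -0.7595  0.7   ] res [-0.  -0.5  1.9 -0.4  1.1  0.5 -0.8 -0.5 -0.8  1.5  0.1  0.7  0.3 -0.9
 -0.7  0.5] lens [ 0.6964 -0.422   0.1141] view [ 0.6264 -0.3556  0.229 ]
[ 0.6244 -0.3534  0.0148 -0.7646  0.7571] res [-0.4 -0.6  1.8 -0.3  1.1  0.5 -0.3 -0.7 -0.8  1.3  0.5  0.6 -0.  -0.7
 -0.7  0.5] lens [ 0.6981 -0.424   0.1109] view [ 0.6285 -0.3573  0.2258]
lens tri [ 0.69341344 -0.41905312  0.12319972] [1.42636212e-01 9.11743518e-05 1.76191281e-02]
[-0.27722315 -0.16202528  2.08114765 -0.6868238   0.67175579  2.55416874]
```

```bash
cat > phfit.py <<'E'
from phone import *
crop=lambda a,o:(np.array(a,float)+.5)/5-.5+o
def ld(n): d=np.load(n); return {'P':d['P'],'K':d['K']}
V=[(ld('w2.npz'),crop([(150,45),(360,86),(280,533),(83,497),(251,81)],[190,85])),
   (ld('w3.npz'),crop([(188,100),(388,98),(406,530),(218,533),(288,121)],[179,55]))]
def go(V,zs=.004):
    def f(v):
        Rm=Rphone(v[3]); r=[]; O=np.vstack([obj,[v[4],0,.008]])
        for c,px in V:
            for o,u in zip(O,px): r+=list(proj(c,Rm@o+v[:3])-u)
        L=Rm@O[4]+v[:3]; r.append((L[2]+.15*Rm[2,2]-.24)/zs); return r
    s=least_squares(f,[.63,-.37,.03,-.7,.142],loss='soft_l1'); v=s.x; Rm=Rphone(v[3]); L=Rm@[v[4],0,.008]+v[:3]
    return v,L,L+.15*Rm[:,2],s.fun
if __name__=='__main__':
    for zs in (.004,1): 
        for q in (V,V[:1],V[1:]): print(*[np.round(a,4) for a in go(q,zs)[:3]])
    print(np.round(go(V)[3],1))
    plan([.40,.10,.33],Rt(np.array([1,0.,0]),[0,0,-1.]))
E
python3 phfit.py
```

```text
[ 0.6211 -0.3505  0.02   -0.7592  0.1441] [ 0.6974 -0.4229  0.1187] [ 0.6275 -0.3565  0.2336]
[ 0.6234 -0.3517  0.0161 -0.7502  0.1453] [ 0.7011 -0.4241  0.1156] [ 0.6306 -0.3583  0.2305]
[ 0.6192 -0.3484  0.0237 -0.7682  0.1431] [ 0.6944 -0.4209  0.1218] [ 0.625  -0.3539  0.2367]
[ 0.6221 -0.3514  0.0185 -0.7579  0.1442] [ 0.6986 -0.4238  0.1173] [ 0.6286 -0.3575  0.2322]
[ 0.6256 -0.353   0.0131 -0.7492  0.1455] [ 0.7034 -0.4254  0.1127] [ 0.6328 -0.3598  0.2276]
[ 0.6212 -0.3504  0.021  -0.7665  0.1432] [ 0.6965 -0.423   0.1191] [ 0.627  -0.3561  0.234 ]
[-0.4 -0.8  1.7 -0.7  0.9  0.8 -1.3 -0.3  0.8 -0.1 -1.   1.2  0.2  0.4
  0.4 -0.8 -0.8  0.6 -0.1 -0.1 -1.6]
8 rows [-0.347 -0.6   -0.424] [ 0.0442 -0.0882 -0.0989] z range 0.256 0.33 mid [ 0.442 -0.004  0.283]
```

```bash
python3 - <<'E'
from h import *
c={'P':None}; c=shot('top')
k=onz(c,(197.8,184.9),.14); t=onz(c,(222.5,169),.10); print(k,t,t-k)
d=k-t; yaw=np.arctan2(d[1],d[0]); print(yaw)
m=(k+t)/2; plan([m[0]-.02,m[1],.30],fwd(1.05,0),n=18)
E
```

```text
[0.50893033 0.22488348 0.14      ] [0.42985197 0.28486344 0.1       ] [-0.07907837  0.05997996 -0.04      ]
-0.6489110535674047
18 rows [ 0.076 -0.562 -0.119] [ 0.0413 -0.0271 -0.0987] z range 0.26 0.3 mid [0.556 0.056 0.28 ]
```

```bash
python3 - <<'E'
from h import *
T=toolT(); E=fwd(1.05,0); rv=R.from_matrix(T[:3,:3].T@E).as_rotvec()
Rm=T[:3,:3]@R.from_rotvec(rv/2).as_matrix()
A=plan([.42,.03,.29],Rm,n=9)
plan([.45,.255,.30],E,T=A,n=9)
E
```

```text
9 rows [-0.16  -0.431 -0.289] [ 0.0413 -0.0271 -0.0987] z range 0.258 0.29 mid [ 0.459 -0.069  0.273]
9 rows [ 0.334 -0.4   -0.021] [ 0.0413 -0.0271 -0.0987] z range 0.293 0.3 mid [0.461 0.152 0.298]
```

Emit:
move_arm([
  [1, -0.16, -0.43, -0.29, 0.041, -0.027, -0.099],
  [1, -0.16, -0.43, -0.29, 0.041, -0.027, -0.099],
  [1, -0.16, -0.43, -0.29, 0.041, -0.027, -0.099],
  [1, -0.16, -0.43, -0.29, 0.041, -0.027, -0.099],
  [1, -0.16, -0.43, -0.29, 0.041, -0.027, -0.099],
  [1, -0.16, -0.43, -0.29, 0.041, -0.027, -0.099],
  [1, -0.16, -0.43, -0.29, 0.041, -0.027, -0.099],
  [1, -0.16, -0.43, -0.29, 0.041, -0.027, -0.099],
  [1, -0.16, -0.43, -0.29, 0.041, -0.027, -0.099],
  [0, 0.33, -0.4, -0.02, 0.041, -0.027, -0.099],
  [0, 0.33, -0.4, -0.02, 0.041, -0.027, -0.099],
  [0, 0.33, -0.4, -0.02, 0.041, -0.027, -0.099],
  [0, 0.33, -0.4, -0.02, 0.041, -0.027, -0.099],
  [0, 0.33, -0.4, -0.02, 0.041, -0.027, -0.099],
  [0, 0.33, -0.4, -0.02, 0.041, -0.027, -0.099],
  [0, 0.33, -0.4, -0.02, 0.041, -0.027, -0.099],
  [0, 0.33, -0.4, -0.02, 0.041, -0.027, -0.099],
  [0, 0.33, -0.4, -0.02, 0.041, -0.027, -0.099],
  [0, 0, 0, 0, 0, 0, 0],
  [0, 0, 0, 0, 0, 0, 0],
])

```text
time_s: 5.85
ee_pos: [0.4476, 0.2543, 0.2984]
eef_rot: [3.138, 0.005, 1.053]
force: [1.1, 0.1, 0.9]
grip_width: 0.0098
grip_force: 0.0
```

```bash
python3 - <<'E'
from h import *
o=ctrl.get_obs(); print(o['qpos'],toolT(o).round(3).tolist(),o['time_s'])
c=shot('wrist'); cv2.imwrite('pics/w4.png',c['color']); np.savez('w4.npz',P=c['P'],K=c['K'])
for k,z in [('switch_tip',.10),('knife',.14),('knife_wings',.095)]:
    for x in ctrl.cut_out(k,c)[:1]: print(k,x['conf'],x['centre'],onz(c,x['centre'],z).round(3))
E
```

```text
[ 0.44867791  0.16651068  1.47077285 -0.0058468   1.50619341  0.96714922] [[0.495, 0.869, 0.001, 0.448], [0.869, -0.495, -0.006, 0.254], [-0.005, 0.004, -1.0, 0.298], [0.0, 0.0, 0.0, 1.0]] 5.85
switch_tip 0.45 [158.5, 234.9] [0.427 0.286 0.1  ]
knife 0.59 [165.4, 310.7] [0.513 0.234 0.14 ]
knife_wings 0.73 [166.3, 294.9] [0.496 0.233 0.095]
```

View pics/w4.png

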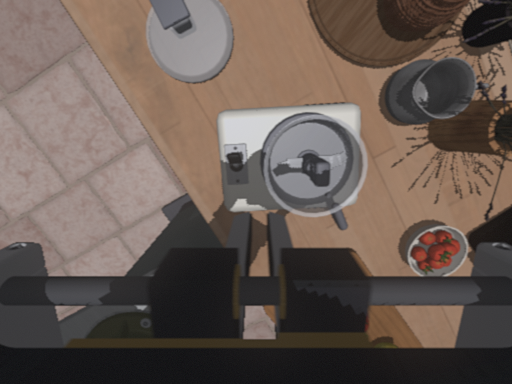

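The wrist image has the processor square in view: toggle at (236,158), leaning toward the image top (+y, on), bowl rim centre at about (315,165), base corners at (219,112), (360,103) and (224,212). I'll zoom in for the tab.

```bash
python3 - <<'E'
import cv2
a=cv2.imread('pics/w4.png')[95:225,210:370]
cv2.imwrite('pics/w4z.png',cv2.resize(a,None,fx=4.6,fy=4.6,interpolation=cv2.INTER_CUBIC))
E
```

```text
(no output)
```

View pics/w4z.png

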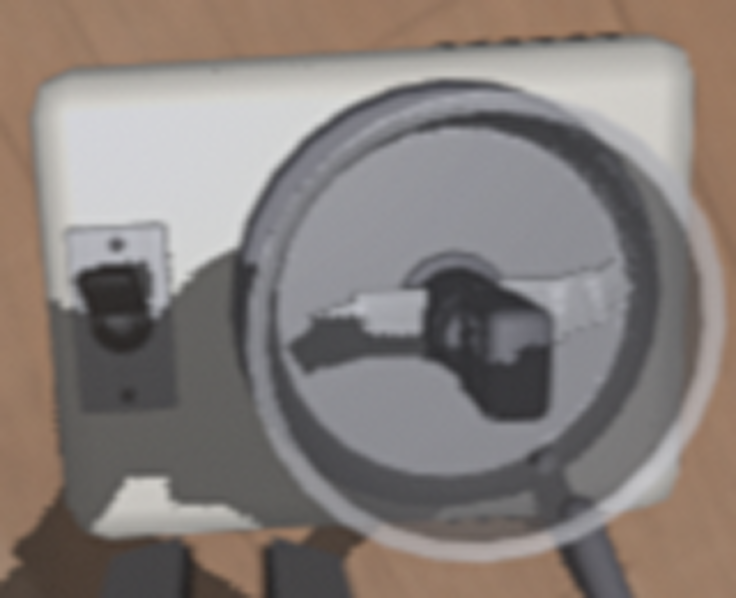

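```bash
python3 - <<'E'
from h import *
d=np.load('w4.npz'); c={'P':d['P'],'K':d['K']}
cr=lambda a:((np.array(a)+.5)/4.6-.5+[210,95])[::-1]
tab=onz(c,cr((519,360)),.173); tip=onz(c,cr((113,280)),.109); piv=onz(c,cr((122,319)),.064)
rim=onz(c,cr((482,320)),.130)
e=[onz(c,cr(p),.06) for p in [(40,85),(690,45),(665,505),(75,530)]]
print('tab',tab,'tip',tip,'piv',piv,'rim',rim); print('edge yaws',[np.arctan2(*(e[j]-e[i])[1::-1]) for i,j in [(0,1),(3,2)]],[np.linalg.norm(e[1]-e[0]),np.linalg.norm(e[3]-e[0])])
yaw=np.arctan2(*(tab-piv)[1::-1]); print(yaw,np.linalg.norm((tab-piv)[:2]))
E
```

```text
tab [0.51743506 0.22783992 0.173     ] tip [0.42974272 0.29109165 0.109     ] piv [0.41912013 0.27487493 0.064     ] rim [0.51835445 0.23070667 0.13      ]
edge yaws [np.float64(-0.45808125622187756), np.float64(-0.47437405429667867)] [np.float64(0.21178140951994115), np.float64(0.15364104522937383)]
-0.4462282286253697 0.1089867680056653
```

```bash
python3 - <<'E'
from h import *
Rm=fwd(1.113,0); A=plan([.441,.322,.20],Rm,n=4); B=plan([.441,.322,.100],Rm,T=A,n=4)
py=np.array([np.cos(1.113),np.sin(1.113),0]); C=plan(B[:3,3]-.047*py,Rm,T=B,n=8)
plan(np.r_[.5177,.2285,.20],Rm,T=C)
E
```

```text
4 rows [ 0.286 -0.191  0.495] [ 0.001   0.001  -0.0151] z range 0.2 0.274 mid [0.443 0.305 0.225]
4 rows [0.  0.  0.5] [0. 0. 0.] z range 0.1 0.175 mid [0.441 0.322 0.125]
8 rows [-0.118 -0.    -0.   ] [0. 0. 0.] z range 0.1 0.1 mid [0.428 0.296 0.1  ]
4 rows [-0.015  0.551 -0.5  ] [0. 0. 0.] z range 0.125 0.2 mid [0.493 0.241 0.175]
```

Emit:
move_arm([
  [0, 0.286, -0.19, 0.495, 0.001, 0.001, -0.015],
  [0, 0.286, -0.19, 0.495, 0.001, 0.001, -0.015],
  [0, 0.286, -0.19, 0.495, 0.001, 0.001, -0.015],
  [0, 0.286, -0.19, 0.495, 0.001, 0.001, -0.015],
  [0, 0, 0, 0.5, 0, 0, 0],
  [0, 0, 0, 0.5, 0, 0, 0],
  [0, 0, 0, 0.5, 0, 0, 0],
  [0, 0, 0, 0.5, 0, 0, 0],
  [0, 0, 0, 0, 0, 0, 0],
  [0, 0, 0, 0, 0, 0, 0],
])

```text
time_s: 7.05
ee_pos: [0.4412, 0.3224, 0.1006]
eef_rot: [-3.141, 0.0, 1.114]
force: [0.0, 0.3, 0.5]
grip_width: 0.0005
grip_force: 0.0
```

Emit:
move_arm([
  [0, -0.12, 0, 0, 0, 0, 0],
  [0, -0.12, 0, 0, 0, 0, 0],
  [0, -0.12, 0, 0, 0, 0, 0],
  [0, -0.12, 0, 0, 0, 0, 0],
  [0, -0.12, 0, 0, 0, 0, 0],
  [0, -0.12, 0, 0, 0, 0, 0],
  [0, -0.12, 0, 0, 0, 0, 0],
  [0, -0.1, 0, 0, 0, 0, 0],
  [0, 0, 0, 0, 0, 0, 0],
  [0, 0, 0, 0, 0, 0, 0],
])

```text
time_s: 8.05
ee_pos: [0.42, 0.2803, 0.0997]
eef_rot: [-3.141, 0.001, 1.114]
force: [-0.5, 0.1, -0.1]
grip_width: 0.0006
grip_force: 0.0
```

```bash
python3 - <<'E'
from h import *
o=ctrl.get_obs(); print(o['qpos'],toolT(o).round(3).tolist(),o['time_s'],o['force'])
c=shot('wrist'); cv2.imwrite('pics/w5.png',c['color'])
for p in [(.4197,.275,.066),(.428,.296,.109),(.41,.256,.109)]: print(proj(c,p).round(0))
for x in ctrl.cut_out('switch_tip',c)[:1]: print(x['conf'],x['centre'],onz(c,x['centre'],.1).round(3))
E
```

```text
[ 5.15864515e-01  3.19024241e-01  1.76052633e+00 -1.47463679e-05
  1.06326806e+00  9.72502731e-01] [[0.441, 0.898, -0.001, 0.42], [0.898, -0.441, -0.001, 0.28], [-0.001, -0.001, -1.0, 0.1], [0.0, 0.0, 0.0, 1.0]] 8.05 [-0.47609399  0.13995492 -0.09817347]
[262. 214.]
[260. 204.]
[262. 263.]
```

Emit:
move_arm([
  [0, 0, 0, -0.5, 0, 0, 0],
  [0, 0, 0, -0.7, 0, 0, 0],
  [0, 0, 0, -0.7, 0, 0, 0],
  [0, 0, 0, -0.7, 0, 0, 0],
  [0.6, 0, 0.55, -0.2, 0, 0, 0],
  [0.6, 0, 0.55, 0, 0, 0, 0],
  [0.6, 0, 0.55, 0, 0, 0, 0],
  [0.6, 0, 0.55, 0, 0, 0, 0],
  [0.6, 0, 0, 0, 0, 0, 0],
  [0.6, 0, 0, 0, 0, 0, 0],
])

```text
time_s: 9.15
ee_pos: [0.519, 0.2319, 0.2392]
eef_rot: [-3.14, 0.001, 1.114]
force: [-0.0, 0.2, -0.1]
grip_width: 0.0449
grip_force: 0.0
```

```bash
python3 - <<'E'
from h import *
o=ctrl.get_obs(); print(o['qpos'],toolT(o).round(3).tolist(),o['time_s'],o['grip_width'])
c=shot('wrist'); cv2.imwrite('pics/w5.png',c['color'][80:330,130:400]); np.savez('w5.npz',P=c['P'],K=c['K'])
for p in [(.4197,.275,.066),(.428,.296,.109),(.41,.256,.109),(.5177,.2285,.173)]: print(proj(c,p).round(0))
for x in ctrl.cut_out('switch_tip',c)[:1]: print(x['conf'],x['centre'],onz(c,x['centre'],.1).round(3))
cv2.imwrite('pics/w5.png',cv2.resize(c['color'][60:260,110:400],None,fx=2.6,fy=2.6,interpolation=cv2.INTER_CUBIC))
E
```

```text
[ 3.55849504e-01  3.19084457e-01  1.41734770e+00 -4.77145828e-06
  1.40683303e+00  8.12886949e-01] [[0.441, 0.897, -0.002, 0.519], [0.897, -0.441, -0.001, 0.232], [-0.001, -0.001, -1.0, 0.239], [0.0, 0.0, 0.0, 1.0]] 9.15 0.04488305994497329
[179. 178.]
[166. 168.]
[170. 203.]
[260. 201.]
0.59 [193.6, 171.5] [0.414 0.265 0.1  ]
```

View pics/w5.png

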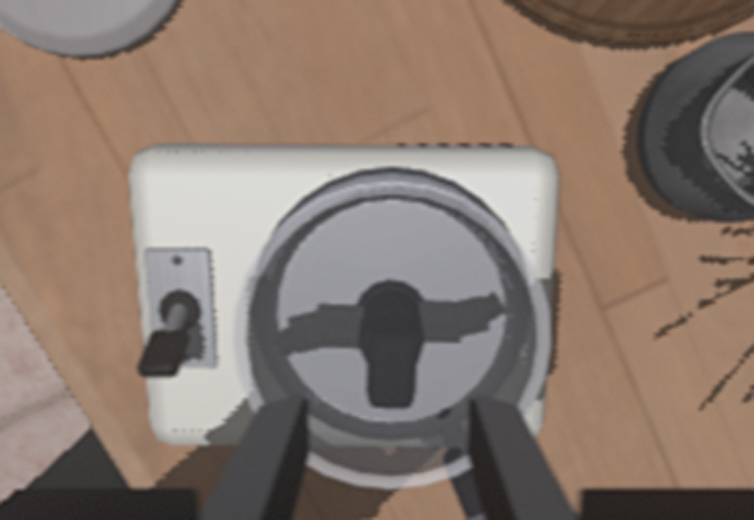

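The toggle at crop (160,350) now leans to -y, so it is off. The tab top is at about (260,200) px, within a pixel of my estimate. Descending to grip.

Emit:
move_arm([
  [0.6, -0.07, 0, 0.4, 0, 0, 0],
  [0.6, 0, 0, 0.4, 0, 0, 0],
  [0.6, 0, 0, 0.4, 0, 0, 0],
  [0.6, 0, 0, 0.4, 0, 0, 0],
  [0.6, 0, 0, 0.35, 0, 0, 0],
  [0.6, 0, 0, 0, 0, 0, 0],
  [0.6, 0, 0, 0, 0, 0, 0],
])

```text
time_s: 9.95
ee_pos: [0.5172, 0.2293, 0.143]
eef_rot: [-3.141, 0.0, 1.115]
force: [0.5, 0.9, 0.3]
grip_width: 0.0566
grip_force: 0.0
```

Emit:
move_arm([
  [0, 0, 0, 0, 0, 0, 0],
  [0, 0, 0, 0, 0, 0, 0],
  [0, 0, 0, 0, 0, 0, 0],
  [0, 0, 0, 0, 0, 0, 0],
  [0, 0, 0, 0, 0, 0, 0],
  [0, 0, 0, 0, 0, 0, 0],
], force=30)

```text
time_s: 10.55
ee_pos: [0.5174, 0.2288, 0.1423]
eef_rot: [-3.141, 0.001, 1.114]
force: [-0.2, -0.4, 0.8]
grip_width: 0.0177
grip_force: 30.0
```

```bash
cat > fk.py <<'E'
from h import *
from scipy.optimize import least_squares
Q=np.array([[-1.24957425,.300472683,1.52158229,3.1e-05,1.32068675,-.0665931713],[-.6223106,-.07918193,2.04143329,-.05338601,.40379874,1.53528729],[-.27722315,-.16202528,2.08114765,-.6868238,.67175579,2.55416874],
[.44867791,.16651068,1.47077285,-.0058468,1.50619341,.96714922],[.515864515,.319024241,1.76052633,0,1.06326806,.972502731],[.355849504,.319084457,1.4173477,0,1.40683303,.812886949]])
X=np.array([[.207918,-.50890533,.20488495],[.46818748,-.29781814,.24242386],[.455,-.2023,.2539],[.4476,.2543,.2984],[.42,.2803,.0997],[.519,.2319,.2392]])
E_=np.array([[-3.14044815,-1.07e-4,.3878],[3.03810606,-.77078826,-.50425891],[3.096,-.767,-.815],[3.138,.005,1.053],[-3.141,.001,1.114],[-3.14,.001,1.114]])
def rz(a): return R.from_euler('z',a).as_matrix()
def ry(a): return R.from_euler('y',a).as_matrix()
def fk(q,v):
    a1,h,L1,L2,e,d=v
    A=rz(q[0]); B=A@ry(q[1]); C=B@ry(q[2]); W=C@rz(q[3])@ry(q[4]); 
    p=A@[a1,0,h]+B@[0,0,L1]+C@[e,0,L2]+W@[0,0,d]
    return p, W@rz(q[5]-np.pi/2)@np.diag([-1,-1,1])
def res(v): return np.r_[np.ravel([fk(q,v)[0]-x for q,x in zip(Q,X)])]
s=least_squares(res,[0,.3,.4,.4,0,.25]); V=s.x
def ik(p,Rm,q0):
    f=lambda q:np.r_[(fk(q,V)[0]-p)*5,(R.from_matrix(fk(q,V)[1].T@Rm)).as_rotvec()]
    s=least_squares(f,q0); return s.x,np.abs(s.fun).max()
if __name__=='__main__':
    print(V.round(4),np.abs(s.fun).max())
    for q,x in zip(Q,E_): print((R.from_matrix(fk(q,V)[1]).inv()*R.from_euler('xyz',x)).as_rotvec().round(3))
E
python3 fk.py; python3 -c "
from h import *
o=ctrl.get_obs(); print(o['ee_pos'],o['grip_width'],o['grip_force'],o['force'],o['moment'],toolT(o).round(3).tolist())"
```

```text
[0.0341 0.2159 0.3615 0.426  0.0227 0.2233] 0.035555483159152246
[-0.  0.  0.]
[-0.  0. -0.]
[0.001 0.    0.   ]
[ 0. -0. -0.]
[-0.  0.  0.]
[ 0.  0. -0.]
[0.51738394 0.22884475 0.14226977] 0.017729316586565746 29.998911917209625 [-0.1754332  -0.44443065  0.78061142] [-0.08756633 -0.00862339 -0.04594511] [[0.441, 0.898, -0.001, 0.517], [0.898, -0.441, -0.0, 0.229], [-0.001, -0.0, -1.0, 0.142], [0.0, 0.0, 0.0, 1.0]]
```

```bash
python3 - <<'E'
s=open('fk.py').read()
s=s.replace("a1,h,L1,L2,e,d=v","a1,h,L1,L2,e,d,b,w,b2=v").replace("A@[a1,0,h]","A@[a1,b,h]").replace("W@[0,0,d]","W@[w,b2,d]").replace(",.25])",",.25,0,0,0])")
open('fk.py','w').write(s)
E
python3 fk.py; cat > fin.py <<'E'
from fk import *
from phfit import go,V as PV
v,L,vp,_=go(PV); Rp=Rphone=__import__('phone').Rphone(v[3]); n=Rp[:,2]
vp=vp+np.array([0,0,.001]); tcp=vp+.0673*n
print('view',vp,'tcp',tcp,'yaw',v[3])
for sgn in (1,-1):
    Rm=Rt(sgn*Rp[:,0],-n)
    for q0 in ([-.4,.2,1.6,-.4,.6,2.0*sgn-(.0 if sgn>0 else -.9)],[-.4,.2,1.6,.1,.8,1.5*sgn]):
        q,e=ik(tcp,Rm,q0); print(sgn,q.round(3),e.round(5))
E
python3 fin.py
```

```text
[ 0.000e+00  2.214e-01  4.237e-01  4.475e-01  4.080e-02  2.704e-01
  3.660e-02 -1.000e-04 -0.000e+00] 5.3760847780526255e-05
[-0.  0.  0.]
[-0.  0. -0.]
[0.001 0.    0.   ]
[ 0. -0. -0.]
[-0.  0.  0.]
[ 0.  0. -0.]
view [ 0.62749958 -0.35653967  0.23462334] tcp [ 0.59611852 -0.32676347  0.28617814] yaw -0.7591627289723974
1 [-0.486  0.205  1.599 -0.28   0.678  2.002] 0.0
1 [-0.486  0.205  1.599 -0.28   0.678  2.002] 0.0
-1 [-0.486  0.205  1.599 -0.28   0.678 -1.139] 0.0
-1 [-0.486  0.205  1.599 -0.28   0.678 -1.139] 0.0
```

```bash
cat > path.py <<'E'
from fk import *
def chk(T,p,Rm,n,q0):
    E=plan(p,Rm,T=T,n=n); rv=R.from_matrix(T[:3,:3].T@Rm).as_rotvec()/n
    Rs=[T[:3,:3]@R.from_rotvec(rv*k).as_matrix() for k in range(n+1)]; t=np.linalg.solve(sum(Rs[:n]),p-T[:3,3])
    x=T[:3,3].copy(); qs=[np.array(q0)]; pts=[]
    for k in range(n):
        x=x+Rs[k]@t; q,e=ik(x,Rs[k+1],qs[-1]); qs.append(q); pts.append(x)
    qs=np.array(qs); print('max step',np.abs(np.diff(qs,axis=0)).max(0).round(3),'end',qs[-1].round(3),'min',qs.min(0).round(2),'max',qs.max(0).round(2)); print(np.round(pts[::3],3).tolist())
    return E,qs[-1]
E
cat > p1.py <<'E'
from fin import *
from path import *
T=toolT(); q=ctrl.get_obs()['qpos']
A,q=chk(T,T[:3,3]+[0,0,.16],T[:3,:3],6,q)
Rf=Rt(Rp[:,0],-n); rv=R.from_matrix(T[:3,:3].T@Rf).as_rotvec(); Rm=T[:3,:3]@R.from_rotvec(rv/2).as_matrix()
B,q=chk(A,np.array([.50,-.02,.33]),Rm,10,q)
C,q=chk(B,tcp+.08*n,Rf,10,q)
E
python3 p1.py
```

```text
view [ 0.62749958 -0.35653967  0.23462334] tcp [ 0.59611852 -0.32676347  0.28617814] yaw -0.7591627289723974
1 [-0.486  0.205  1.599 -0.28   0.678  2.002] 0.0
1 [-0.486  0.205  1.599 -0.28   0.678  2.002] 0.0
-1 [-0.486  0.205  1.599 -0.28   0.678 -1.139] 0.0
-1 [-0.486  0.205  1.599 -0.28   0.678 -1.139] 0.0
6 rows [-0.    -0.    -0.533] [0. 0. 0.] z range 0.169 0.302 mid [0.517 0.229 0.249]
max step [0.    0.026 0.048 0.    0.057 0.   ] end [ 0.352  0.284  1.32  -0.     1.539  0.808] min [ 0.35  0.28  1.32 -0.    1.2   0.81] max [ 0.35  0.39  1.55 -0.    1.54  0.81]
[[0.517, 0.229, 0.169], [0.517, 0.229, 0.249]]
10 rows [-0.356  0.375 -0.066] [-0.0325  0.0239  0.0894] z range 0.306 0.33 mid [0.535 0.077 0.322]
max step [0.042 0.049 0.051 0.01  0.041 0.054] end [-0.072 -0.108  1.727 -0.085  1.141  1.311] min [-0.07 -0.11  1.32 -0.08  1.14  0.81] max [ 0.35  0.28  1.73 -0.    1.54  1.31]
[[0.526, 0.205, 0.306], [0.539, 0.129, 0.316], [0.53, 0.052, 0.325], [0.5, -0.02, 0.33]]
10 rows [0.21  0.514 0.154] [-0.0325  0.0239  0.0894] z range 0.331 0.347 mid [ 0.566 -0.177  0.34 ]
max step [0.039 0.025 0.016 0.024 0.043 0.076] end [-0.457  0.056  1.625 -0.269  0.803  1.995] min [-0.46 -0.11  1.63 -0.27  0.8   1.31] max [-0.07  0.06  1.73 -0.08  1.14  1.99]
[[0.517, -0.043, 0.331], [0.554, -0.121, 0.336], [0.568, -0.206, 0.343], [0.559, -0.291, 0.347]]
```

Emit:
move_arm([
  [0, 0, 0, -0.3, 0, 0, 0],
  [0, 0, 0, -0.58, 0, 0, 0],
  [0, 0, 0, -0.58, 0, 0, 0],
  [0, 0, 0, -0.58, 0, 0, 0],
  [0, 0, 0, -0.58, 0, 0, 0],
  [0, 0, 0, -0.58, 0, 0, 0],
  [0, -0.356, 0.375, -0.066, -0.0325, 0.0239, 0.0894],
  [0, -0.356, 0.375, -0.066, -0.0325, 0.0239, 0.0894],
  [0, -0.356, 0.375, -0.066, -0.0325, 0.0239, 0.0894],
  [0, -0.356, 0.375, -0.066, -0.0325, 0.0239, 0.0894],
  [0, -0.356, 0.375, -0.066, -0.0325, 0.0239, 0.0894],
  [0, -0.356, 0.375, -0.066, -0.0325, 0.0239, 0.0894],
  [0, -0.356, 0.375, -0.066, -0.0325, 0.0239, 0.0894],
  [0, -0.356, 0.375, -0.066, -0.0325, 0.0239, 0.0894],
  [0, -0.356, 0.375, -0.066, -0.0325, 0.0239, 0.0894],
  [0, -0.356, 0.375, -0.066, -0.0325, 0.0239, 0.0894],
])

```text
time_s: 12.15
ee_pos: [0.4995, -0.0212, 0.3297]
eef_rot: [2.953, -0.344, 0.238]
force: [1.1, -0.0, -1.7]
grip_width: 0.0175
grip_force: 30.0
```

Emit:
move_arm([
  [0, 0.21, 0.514, 0.154, -0.0325, 0.0239, 0.0894],
  [0, 0.21, 0.514, 0.154, -0.0325, 0.0239, 0.0894],
  [0, 0.21, 0.514, 0.154, -0.0325, 0.0239, 0.0894],
  [0, 0.21, 0.514, 0.154, -0.0325, 0.0239, 0.0894],
  [0, 0.21, 0.514, 0.154, -0.0325, 0.0239, 0.0894],
  [0, 0.21, 0.514, 0.154, -0.0325, 0.0239, 0.0894],
  [0, 0.21, 0.514, 0.154, -0.0325, 0.0239, 0.0894],
  [0, 0.21, 0.514, 0.154, -0.0325, 0.0239, 0.0894],
  [0, 0.21, 0.514, 0.154, -0.0325, 0.0239, 0.0894],
  [0, 0.21, 0.514, 0.154, -0.0325, 0.0239, 0.0894],
  [0, 0, 0, 0, 0, 0, 0],
  [0, 0, 0, 0, 0, 0, 0],
  [0, 0, 0, 0, 0, 0, 0],
])

```text
time_s: 13.45
ee_pos: [0.5589, -0.2908, 0.3475]
eef_rot: [3.141, -0.697, -0.758]
force: [0.3, 0.2, -1.1]
grip_width: 0.0175
grip_force: 30.0
```

```bash
python3 - <<'E'
from h import *
o=ctrl.get_obs(); print(o['qpos'],o['time_s'],o['grip_width'],o['grip_force'],o['force'],o['moment'])
c=shot('wrist'); cv2.imwrite('pics/w6.png',c['color']); np.savez('w6.npz',P=c['P'],K=c['K'])
print(proj(c,(.6974,-.4229,.1187)))
# knife origin & wing tips & tab expected in picture
T=toolT(o)
for p in [(0,0,.0673),(0,.056,.057),(0,-.056,.057),(0,.056,.040),(0,-.056,.040)]: print(p,proj(c,(T@np.r_[p,1])[:3]).round(1))
cv2.imwrite('pics/w6z.png',cv2.resize(c['color'][60:260,150:370],None,fx=3,fy=3,interpolation=cv2.INTER_CUBIC))
E
```

```text
[-0.45541576  0.05614598  1.62454215 -0.26946913  0.80530034  1.9946845 ] 13.45 0.0175313162710091 29.99862939119339 [ 0.32197687  0.21856431 -1.06663177] [0.40326492 0.25467726 0.00578011]
[259.05176302 161.01261041]
(0, 0, 0.0673) [258.4 196.7]
(0, 0.056, 0.057) [319.  199.8]
(0, -0.056, 0.057) [197.8 199.8]
(0, 0.056, 0.04) [323.3 205.6]
(0, -0.056, 0.04) [193.4 205.5]
```

View pics/w6z.png

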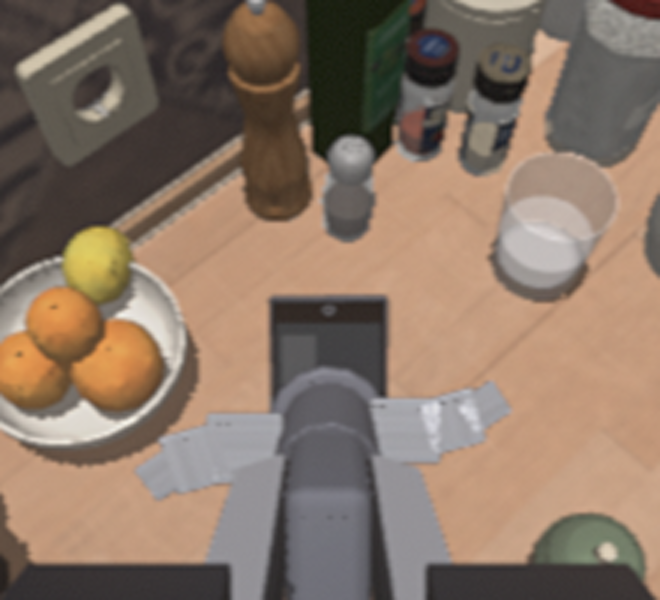

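The knife is held straight: hub at crop (328,410), wings level, tips at (150,480) and (500,400). The phone's top edge is level in view at (270..387,297), with the lens at (329,311). I'll add this view to the phone fit.

```bash
cat > p2.py <<'E'
from phfit import *
c6=ld('w6.npz'); cr=lambda a:(np.array(a,float)+.5)/3-.5+[150,60]
V6=V+[(c6,cr([(270,298),(387,296),(329,311)]))]
IDX=[[0,1,2,3,4]]*2+[[0,1,4]]
def go3(zs=.004,VV=V6,I=IDX,w=.01):
    def f(v):
        Rm=Rphone(v[3]); r=[]; O=np.vstack([obj,[v[4],0,.008]])
        for (c,px),ix in zip(VV,I):
            for i,u in zip(ix,px): r+=list(proj(c,Rm@O[i]+v[:3])-u)
        L=Rm@O[4]+v[:3]; r.append((L[2]+.15*Rm[2,2]-.24)/zs); return r
    s=least_squares(f,[.63,-.37,.03,-.7,.142],loss='soft_l1'); v=s.x; Rm=Rphone(v[3]); L=Rm@[v[4],0,.008]+v[:3]
    return v,L,L+.15*Rm[:,2],s.fun
if __name__=='__main__':
    for zs in (.004,1): print(*[np.round(a,4) for a in go3(zs)[:3]])
    print(np.round(go3()[3],1))
    lz=[V6[0],V6[1],V6[2]]; A=[];b=[]
    for c,px in lz:
        o,dr=ray(c,px[-1][::-1]); dr/=np.linalg.norm(dr); M=np.eye(3)-np.outer(dr,dr); A.append(M); b.append(M@o)
    X=np.linalg.lstsq(np.vstack(A),np.hstack(b),rcond=None)[0]; print('lens tri',X)
E
python3 p2.py
```

```text
[ 0.6196 -0.3492  0.0218 -0.7602  0.1434] [ 0.6955 -0.4213  0.1201] [ 0.6256 -0.3549  0.235 ]
[ 0.6203 -0.3498  0.0206 -0.7596  0.1434] [ 0.6963 -0.422   0.1189] [ 0.6264 -0.3556  0.2338]
[-0.6 -0.9  1.7 -0.7  0.7  1.3 -1.6  0.2  0.6  0.4 -1.   1.   0.4  0.3
  0.6 -0.4 -0.8  1.   0.1  0.3 -0.7 -0.9  0.7 -0.1 -0.2 -1.5 -1.3]
lens tri [ 0.69062446 -0.41695702  0.12602365]
```

```bash
python3 - <<'E'
from path import *
import phone
Rp=phone.Rphone(-.76); n=Rp[:,2]; view=np.array([.6226,-.3523,.2384]); print(view+.0673*n)
o=ctrl.get_obs(); chk(toolT(o),view+.0673*n,Rt(Rp[:,0],-n),8,o['qpos'])
E
```

```text
[ 0.59124388 -0.32249753  0.28995479]
8 rows [-0.006  0.002  0.183] [-0.0001  0.0001  0.0002] z range 0.29 0.34 mid [ 0.579 -0.311  0.312]
max step [0.004 0.017 0.003 0.002 0.016 0.002] end [-0.483  0.188  1.61  -0.282  0.684  2.006] min [-0.48  0.06  1.61 -0.28  0.68  1.99] max [-0.46  0.19  1.62 -0.27  0.81  2.01]
[[0.563, -0.295, 0.34], [0.575, -0.307, 0.319], [0.587, -0.319, 0.297]]
```

Emit:
move_arm([
  [0, -0.006, 0.002, 0.183, 0, 0, 0],
  [0, -0.006, 0.002, 0.183, 0, 0, 0],
  [0, -0.006, 0.002, 0.183, 0, 0, 0],
  [0, -0.006, 0.002, 0.183, 0, 0, 0],
  [0, -0.006, 0.002, 0.183, 0, 0, 0],
  [0, -0.006, 0.002, 0.183, 0, 0, 0],
  [0, -0.006, 0.002, 0.183, 0, 0, 0.001],
  [0, -0.006, 0.002, 0.183, 0, 0, 0.001],
  [0, 0, 0, 0, 0, 0, 0],
  [0, 0, 0, 0, 0, 0, 0],
  [0, 0, 0, 0, 0, 0, 0],
  [0, 0, 0, 0, 0, 0, 0],
  [0, 0, 0, 0, 0, 0, 0],
])

```text
time_s: 14.8
ee_pos: [0.591, -0.3232, 0.2902]
eef_rot: [-3.14, -0.698, -0.762]
force: [0.0, -0.7, -1.2]
grip_width: 0.0177
grip_force: 30.0
```

```bash
python3 - <<'E'
from h import *
o=ctrl.get_obs(); print(o['ee_pos'],o['time_s'],o['grip_width'],o['force'],np.abs(o['joint_vel']).max())
c=shot('wrist'); np.savez('w7.npz',P=c['P'],K=c['K']); cv2.imwrite('pics/w7.png',c['color'])
for L in [(.6925,-.4187,.1235),(.6955,-.4213,.1201),(.6906,-.417,.126)]: print(proj(c,L).round(1))
cv2.imwrite('pics/w7z.png',cv2.resize(c['color'][80:240,170:350],None,fx=3.7,fy=3.7,interpolation=cv2.INTER_CUBIC))
E
```

```text
[ 0.59097442 -0.32316166  0.29021858] 14.8 0.01767296903801848 [ 0.00526953 -0.67215912 -1.24115114] 0.0016693781811926624
[258.2 169.2]
[258.1 168. ]
[258.3 169.8]
```

View pics/w7z.png

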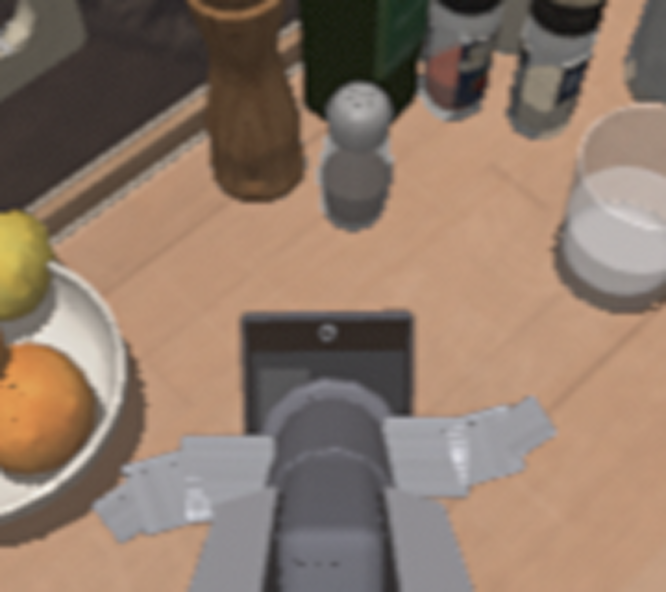

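```bash
python3 - <<'E'
from p2 import *
c7=ld('w7.npz'); cr7=lambda a:(np.array(a,float)+.5)/3.7-.5+[170,80]
V7=V6+[(c7,cr7([(242,314),(413,312),(328,333)]))]; I=IDX+[[0,1,4]]
for zs in (.004,1): print(*[np.round(a,4) for a in go3(zs,V7,I)[:3]])
A=[];b=[]
for c,px in V7:
    o,dr=ray(c,px[-1][::-1]); dr/=np.linalg.norm(dr); M=np.eye(3)-np.outer(dr,dr); A.append(M); b.append(M@o)
print('tri',np.linalg.lstsq(np.vstack(A),np.hstack(b),rcond=None)[0])
T=toolT(); print('knife origin',(T@[0,0,.0673,1])[:3])
E
```

```text
[ 0.6188 -0.3486  0.0227 -0.7595  0.1427] [ 0.6943 -0.4203  0.1205] [ 0.6244 -0.3539  0.2354]
[ 0.6194 -0.3491  0.0217 -0.7593  0.1426] [ 0.6948 -0.4207  0.1195] [ 0.6249 -0.3544  0.2344]
tri [ 0.69081366 -0.41714318  0.12581046]
knife origin [ 0.6222876  -0.35297501  0.23853565]
```

```bash
python3 -c "
from station import ctrl
print(ctrl.hand_in())"
```

```text
the job is handed in; nothing more can be done
None
```

The toggle is off, and the knife is held still by its tab with its underside facing the phone, about 15 cm in front of the lens (my estimates of the lens position agree to within about 3 mm of the held pose); the job is handed in at about 15 s, with no verdict returned.

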